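# Pack two L-shaped pipe-support feet in a tray and close its end stop

## Robot

A 6-joint arm with a two-finger parallel gripper is mounted at the origin on the work surface. World frame = base frame: x ahead of the robot, y to its left, z up, the work surface at z = 0. Lengths are in m, angles in degrees, forces in N, time in s.
With the tool pointing down it reaches from about 0.35 to 0.875 m from the base axis. Payload 4.2 kg.
Tool frame: the origin (TCP) lies between the finger pads; the fingertips stand 19 mm ahead of it and the grasp point (between the pads) is the TCP; z points along the fingers, y is the line along which they close (so a half turn about z gives the same grasp; the last joint's range is limited). The gripper opens to 87 mm and grips with 3 to 60 N. Pads are 19 mm wide; open, the fingers measure 117 mm over their backs; the gripper's body (75 mm by 190 mm) begins 51 mm behind the grasp point.
Start: joints at [90.046, 22.042, 0.453, 0, -68.411, -14.817], TCP at [0.159, 0.604, 0.242] pointing down, gripper open.
Joint ranges: [-179.83, 179.83], [-69.29, 118.12], [-61.27, 80.66], [-181.25, 117.63], [-171.15, -9.14], [-177.46, 177.46]. Speed limits (degrees/s): [159.86, 159.86, 180, 180, 180, 180].

## Interface

Orientations are given as a 3x3 rotation matrix whose columns are the frame's x, y, z axes.
In Python, from station import r gives the robot as it stands.
- The arm moves only by the tool drive_tool, never from a script. Its argument "steps" is one flat list of numbers, 7 for each row, row after row: the turn, a rotation vector about the tool's x, y, z in rad, then the shift along the tool's x, y, z in m, then the opening, from 0 (shut) to 1 (fully open). A call has 1 to 10 rows; each row shifts and turns the commanded pose from where the row before left it, along the tool's axes as they then stand; what a row does not reach is not made up. A row lasts 1/12 s, in which the tool goes at most 41.7 mm and 7.16 degrees, less where a joint would pass 70% of its speed; a pose out of reach is approached as far as the arm can. A call is refused whole if a number of a shift passes 0.0417 or a number of a turn 0.125, either way. A call with a gripper value outside its range is refused whole. The fingers move at their own pace and stop on an object; the grip force is fixed at half the most. Time passes only in rows, so rows that do not move let the fingers close. It gives the time, the measured TCP pose, the force, the opening and the grip force at its end, in the units of the state.
- r.sense(): the state, without advancing time (a new reading comes with each control period).
- r.capture(name): name is "scene" or "side" or "wrist"; returns the picture (480x640x3 uint8, blue, green, red); there is no depth.
- r.camera_params(name): a dict with "camera_matrix" (3x3 intrinsics, pixels), "k1" (the pictures are not rectified: a ray, as slopes to the right and down, at radius r is drawn at 1 + k1 r^2 times it, then the intrinsics apply), "extrinsics" (4x4, takes a point from world to camera coordinates). Camera axes: x right, y down, z forward; pixel columns grow to the right and rows downward; lengths in m; the calibration is good to about 2 mm. A picture is of the moment at which its call begins: read the wrist's pose just before it. camera_params takes no time and is no camera call; for the wrist camera it gives the pose at the moment of the call.
- r.finish_job(): hands the job in; it is judged then, once.
The state is a dict: "time_s": time; "joints": joint angles; "joint_velocities": joint speeds; "effort": joint torques, N m; "tcp_pos": TCP position; "ee_rot": TCP orientation; "wrist_force": force on the tool from outside, world axes, zero at the start; "moment": the same for the moment, N m; "gripper_width": opening from 0.0 (shut) to 1.0 (fully open); "gripper_force": force on a finger pad.
Only numpy, scipy, OpenCV 4.12 (cv2) and the standard library are available. Lean on these libraries where they do the work, as an engineer would, in place of code of your own. Each camera call takes 0.05 s, during which the arm holds its last target. There are 200 camera calls.

## Task

Pack the two L-shaped steel feet into the aluminium tray, lying flat on its floor with their tabs up and turned so that they nest into one full rectangle, and push the tray's sliding end stop up against them so that the pack is tight. Leave the square foot, the tape roll and the mug where they are.

Things in the scene. Friction and masses are not known exactly. Their poses are not given: they have to be found in the camera images.
- foot_a_tab (a point): L-shaped steel plate, 8 mm thick, flat, 0.35 to 0.7 kg, with upright tab to hold (50 mm along x, 12 along y, 8 to 53 mm above underside) over its centre of mass. Point: tab centre, 30.5 mm above underside; z up. In this frame the long arm covers x -57.5..80.5, y -34.5..11.5 mm; the short arm x -57.5..-11.5, y 11.5..57.5 mm: 138 x 92 mm over all, arms 46 wide.
- foot_b_tab (a point): The other L-shaped steel plate, with tab: same shape, sizes, point and axes as foot_a_tab. The two, one turned half round, nest into a rectangle of 184 x 92 mm.
- square_foot: A square steel foot plate 92 x 92 x 8 mm with the same upright tab (50 x 12 x 45 mm along its x, y, z), not part of the pack. Origin at the centre of its underside, z up.
- tray: Aluminium tray fixed to the table. Origin on the table, z up, y along its length. Floor 3 mm, wall tops 13 mm above the table, walls 4 mm thick. Inside: x -52..+52 mm; end wall's inner face at y = +115 mm; the other end is closed by the sliding stop, its packing face at y = -115 mm + its travel. Floor and side walls run on behind the stop to y = -132 mm, open there.
- stop_face (a point): Centre of the end stop's packing face (toward tray +y), 31.5 mm above the table; axes as the tray's. The stop is an upright steel plate across the tray, 100 mm wide, 8 mm thick, from 4 to 59 mm above the table; its outer face, to push on, lies 8 mm behind this point (tray -y). Small gussets near its two ends are look only.
- stop (a joint): Travel of the end stop toward the tray's +y, in m: 0 = fully open, 0.046 = tight on two nested L plates, 0.075 = limit of an empty tray. Slides stiffly (about 3 N) and stays where it is left.
- tape: Roll of brown tape lying flat among the parts: a ring 90 mm across, 40 mm high; bystander. Origin at the centre of its underside.
- mug: Grey mug, 80 mm across, 90 mm high; bystander. Origin at the centre of its underside.
Not all that is in view belongs to the job. Leave any pink or red look-alike of the part that bears foot_b_tab alone.

How it is judged:
By the outcome, as a careful person would: the job done as asked, in the order asked, and still so for the second after the job is handed in, with the robot touching nothing.
It also fails if it takes over 70 s, if anything falls off the work surface, if the arm or the gripper's body presses on something with over 40 N, if the wrist force passes 120 N, or if a joint passes its speed limit or range.

## Working session

There is one attempt and no reset: what is moved stays moved. The work goes in short steps, Python scripts to look and compute and a tool call to move; the robot and the scene stay as the last step left them, time stands still between calls to the robot, and variables do not carry over. Pictures are saved under pics/ and viewed, at most 10 in all, crops included, and the job is handed in when it is done.

Besides the shell and the picture viewer there is one more tool, called after "Call:" as name(argument=value, ...), one argument or row to a line, values as JSON. drive_tool: Moves the arm, as the interface text tells. Its arguments: {"type":"object","properties":{"steps":{"type":"array"}},"required":["steps"]}

```bash
ls; mkdir -p pics; python3 - <<'E'
from station import r
import cv2,numpy as np
s=r.sense();print(s['time_s'],s['tcp_pos'],np.round(s['ee_rot'],3).tolist(),s['wrist_force'],s['gripper_width'])
for n in("scene","side","wrist"):
    p=r.camera_params(n);print(n,p)
    cv2.imwrite(f'pics/{n}0.png',r.capture(n))
E
```

```text
pics
0.0 [0.1591894  0.60381809 0.24049384] [[0.967, -0.255, -0.0], [-0.255, -0.967, -0.002], [0.0, 0.002, -1.0]] [-0.44230668  1.41777174  0.67986792] 1.0042662576741639
scene {'camera_matrix': array([[566.24724025,   0.        , 323.99672225],
       [  0.        , 566.24724025, 248.48941041],
       [  0.        ,   0.        ,   1.        ]]), 'k1': -0.10585634990526298, 'extrinsics': array([[ 2.18579844e-02,  9.99760350e-01, -1.21280002e-03,
        -7.44145120e-03],
       [ 7.97798395e-01, -1.81735145e-02, -6.02650351e-01,
        -3.36628540e-01],
       [-6.02527966e-01,  1.22051520e-02, -7.98004439e-01,
         1.61502403e+00],
       [ 0.00000000e+00,  0.00000000e+00,  0.00000000e+00,
         1.00000000e+00]])}
side {'camera_matrix': array([[487.94956623,   0.        , 313.25176422],
       [  0.        , 487.94956623, 239.04079083],
       [  0.        ,   0.        ,   1.        ]]), 'k1': -0.1027923072135023, 'extrinsics': array([[ 0.98372206, -0.17961761,  0.00533084, -0.46889746],
       [-0.11391557, -0.64628207, -0.75454803,  0.07762386],
       [ 0.13897534,  0.74165828, -0.65622317,  1.01563516],
       [ 0.        ,  0.        ,  0.        ,  1.        ]])}
wrist {'camera_matrix': array([[342.91978107,   0.        , 316.78314438],
       [  0.        , 342.91978107, 237.82529621],
       [  0.        ,   0.        ,   1.        ]]), 'k1': -0.037390833681344306, 'extrinsics': array([[-0.25406561, -0.96718546,  0.00171807,  0.62436403],
       [-0.92918343,  0.24457531,  0.27713007, -0.03297077],
       [-0.26845637,  0.06881281, -0.96083088,  0.39165499],
       [ 0.        ,  0.        ,  0.        ,  1.        ]])}
```

View pics/scene0.png

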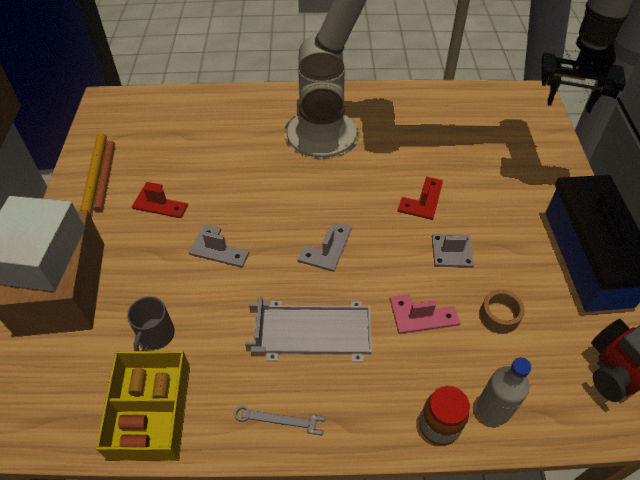

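View pics/side0.png

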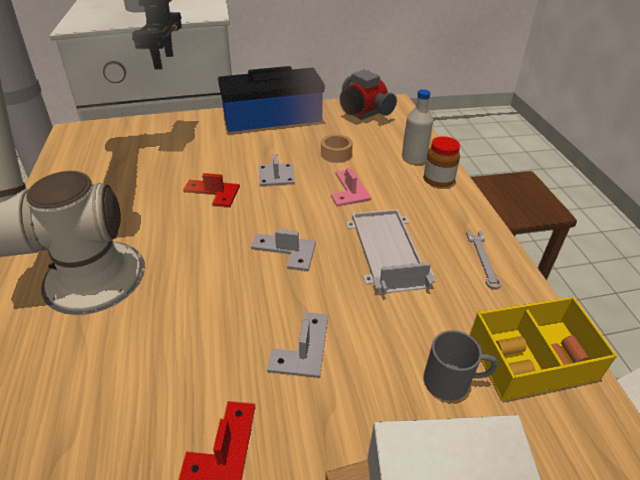

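The scene shows grey L feet around (220,246) and (326,248), the square foot at (453,250), and the tray at (310,330) with its stop at the left (258,327). The red and pink pieces are look-alikes. I'll zoom in next.

```bash
python3 - <<'E'
import cv2,numpy as np
a=cv2.imread('pics/scene0.png');b=cv2.imread('pics/side0.png')
f=lambda im,x,y,w,h,W,H:cv2.resize(im[y:y+h,x:x+w],(W,H),interpolation=cv2.INTER_CUBIC)
top=np.hstack([f(a,180,215,80,60,400,300),f(a,290,215,80,60,400,300)])
bot=np.hstack([f(a,240,285,140,105,400,300),f(b,240,220,120,90,400,300)[:, :]])
cv2.imwrite('pics/c1.png',np.vstack([top,bot]))
E
```

```text
(no output)
```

View pics/c1.png

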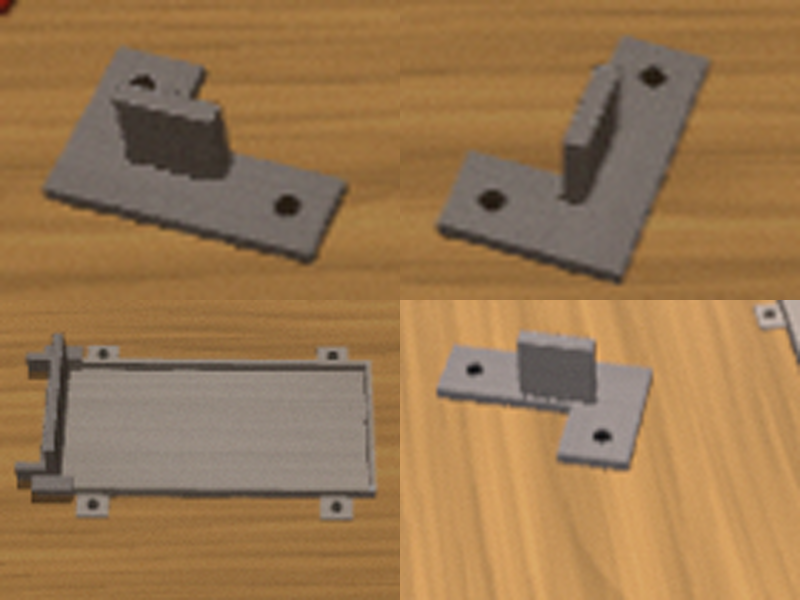

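```bash
cat > h.py <<'E'
import numpy as np,cv2
from scipy.optimize import minimize,least_squares
def proj(P,p):
    q=np.asarray(P,float)@p['extrinsics'][:3,:3].T+p['extrinsics'][:3,3]
    s=q[:,:2]/q[:,2:]; s=s*(1+p['k1']*(s**2).sum(1,keepdims=True))
    K=p['camera_matrix'];return s*[K[0,0],K[1,1]]+K[:2,2]
def unproj(uv,z,p):
    K=p['camera_matrix'];d=(np.asarray(uv,float)-K[:2,2])/[K[0,0],K[1,1]]
    s=d.copy()
    for _ in range(20): s=d/(1+p['k1']*(s**2).sum())
    R=p['extrinsics'][:3,:3];c=-R.T@p['extrinsics'][:3,3];v=R.T@np.r_[s,1]
    return c+v*(z-c[2])/v[2]
def T(q,P):  # q=x,y,yaw
    c,s=np.cos(q[2]),np.sin(q[2]);P=np.asarray(P,float)
    return np.c_[c*P[:,0]-s*P[:,1]+q[0],s*P[:,0]+c*P[:,1]+q[1],P[:,2]]
def box(x0,x1,y0,y1,z0,z1):
    return [[x,y,z] for x in(x0,x1) for y in(y0,y1) for z in(z0,z1)]
LPARTS=[np.array(b)/1000 for b in(box(-57.5,80.5,-34.5,11.5,0,8),box(-57.5,-11.5,-34.5,57.5,0,8),box(-25,25,-6,6,0,53))]
def sil(q,p,parts=LPARTS,z=0):
    S=4;m=np.zeros((480*S,640*S),np.uint8)
    for b in parts:
        uv=proj(T(q,b+[0,0,z]),p)
        cv2.fillConvexPoly(m,cv2.convexHull(np.float32((uv+.5)*S)).round().astype(int),255)
    return cv2.resize(m,(640,480),interpolation=cv2.INTER_AREA).astype(float)/255
def mask(im,sat=70):
    h=cv2.cvtColor(im,cv2.COLOR_BGR2HSV);return (h[...,1]<sat).astype(float)
def fit(q0,views,z=0):  # views: (mask,params)
    def cost(v):
        q=[v[0]/1000,v[1]/1000,np.radians(v[2])];c=0
        for m,p in views:
            s=sil(q,p,z=z);w=cv2.dilate(s,np.ones((9,9)))>0
            c+=(np.abs(s-m)[w]).sum()/s.sum()
        return c
    v0=[q0[0]*1000,q0[1]*1000,np.degrees(q0[2])]
    r=minimize(cost,v0,method='Nelder-Mead',options=dict(initial_simplex=[v0]+[np.add(v0,d) for d in([5,0,0],[0,5,0],[0,0,6])],xatol=.05,fatol=1e-4))
    return np.r_[r.x[:2]/1000,np.radians(r.x[2])],r.fun
def fitpts(pts,uv,p,q0):
    return least_squares(lambda q:(proj(T(q,pts),p)-uv).ravel(),q0)
E
python3 - <<'E'
from h import *
from station import r
ps=r.camera_params('scene');pd=r.camera_params('side')
a=cv2.imread('pics/scene0.png');b=cv2.imread('pics/side0.png')
L=np.array([[-57.5,-34.5,8],[80.5,-34.5,8],[-57.5,57.5,8]])/1000
for n,uv in(('L1',[[189,253],[242,265],[204.4,224.6]]),('L2',[[334,270.5],[351.8,227.4],[298,260.5]])):
    w=np.array([unproj(u,.008,ps) for u in uv]);e=w[1]-w[0]
    s=fitpts(L,np.array(uv),ps,[*w[:,:2].mean(0),np.arctan2(e[1],e[0])])
    print(n,s.x,np.degrees(s.x[2]),s.cost,[np.linalg.norm(w[i]-w[0]) for i in(1,2)])
    for vs in([(mask(a),ps)],[(mask(b),pd)],[(mask(a),ps),(mask(b),pd)]):
        q,f=fit(s.x,vs);print('  fit',q.round(4),np.degrees(q[2]).round(2),round(f,3))
# tray rim: inner floor corners, crop scale 400/140
c=lambda u,v:(240+u*.35,285+(v-300)*.35)
W=np.array([[56,119,13],[-56,119,13]])/1000   # outer rim corners at end wall
uv=np.array([c(376,494),c(372,361)])
w=[unproj(u,.013,ps) for u in uv];print('rim',w,np.linalg.norm(w[0]-w[1]))
f=[unproj(c(*u),.003,ps) for u in((92,505),(336,507),(332,355),(103,353))];print('lugs',np.round(f,4).tolist())
E
```

```text
L1 [ 0.41726934 -0.25984493  1.27076071] 72.80922539253746 0.7520368730441241 [np.float64(0.13493989459430517), np.float64(0.09137292881883728)]
  fit [ 0.4149 -0.2633  1.2559] 71.96 0.145
  fit [ 0.4122 -0.2593  1.269 ] 72.71 0.036
  fit [ 0.4124 -0.2602  1.2642] 72.43 0.225
L2 [0.42741309 0.00833619 2.79110508] 159.91854151070874 0.5037006159565373 [np.float64(0.13644025569125937), np.float64(0.08898418659089903)]
  fit [0.4226 0.0071 2.8   ] 160.43 0.118
  fit [0.4188 0.0102 2.7852] 159.58 0.062
  fit [0.4208 0.0085 2.7911] 159.92 0.234
rim [array([0.7076408 , 0.09159767, 0.013     ]), array([0.59408479, 0.09650126, 0.013     ])] 0.11366183247989406
lugs [[0.707, -0.117, 0.003], [0.7125, 0.0625, 0.003], [0.5818, 0.0667, 0.003], [0.576, -0.1124, 0.003]]
```

Call:
drive_tool(
  steps=[0,0,0,0.025,0.0316,0,1,0,0,0,0.025,0.0316,0,1,0,0,0,0.025,0.0316,0,1,0,0,0,0.025,0.0316,0,1,0,0,0,0.025,0.0316,0,1,0,0,0,0.025,0.0316,0,1,0,0,0,0.025,0.0316,0,1,0,0,0,0.025,0.0316,0,1,0,0,0,0.025,0.0316,0,1,0,0,0,0.025,0.0316,0,1],
)

```text
time_s: 0.98
tcp_pos: [0.3206, 0.233, 0.2416]
ee_rot: [[0.967, -0.254, 0.0], [-0.254, -0.967, 0.0], [0.0, -0.0, -1.0]]
wrist_force: [1.3, 0.4, 0.5]
gripper_width: 1.002
gripper_force: 0.0
```

Call:
drive_tool(
  steps=[0,0,0,0.025,0.0316,0,1,0,0,0,0.025,0.0316,0,1,0,0,0,0.025,0.0316,0,1,0,0,0,0.025,0.0316,0,1,0,0,0,0.025,0.0316,0,1,0,0,0,0.025,0.0316,0,1,0,0,0,0,0,0,1,0,0,0,0,0,0,1],
)

```text
time_s: 1.65
tcp_pos: [0.4173, 0.0113, 0.2411]
ee_rot: [[0.965, -0.261, -0.001], [-0.261, -0.965, -0.0], [-0.001, 0.001, -1.0]]
wrist_force: [-0.4, 1.2, -0.5]
gripper_width: 0.999
gripper_force: 0.0
```

```bash
cat >> h.py <<'E'
def delta(s,xy,yaw,z=None):
    R=s['ee_rot'];d=np.r_[np.array(xy)-s['tcp_pos'][:2],0 if z is None else z-s['tcp_pos'][2]]
    y=np.degrees(np.arctan2(R[1,0],R[0,0]));print('t',s['time_s'],'tcp',s['tcp_pos'].round(4),'yaw',y.round(2),'j',np.round(s['joints'],1))
    print('tool z',R[:,2].round(4),'shift in tool',(R.T@d).round(4),'turn about tool z (rad)',round(-np.radians((yaw-y+180)%360-180),4))
E
python3 - <<'E'
from h import *
from station import r
s=r.sense();p=r.camera_params('wrist');im=r.capture('wrist');cv2.imwrite('pics/w1.png',im)
q,f=fit([.4208,.0085,2.791],[(mask(im),p)]);print(q,np.degrees(q[2]),f)
delta(s,q[:2],np.degrees(q[2])-180,.034)
s=sil(q,p);o=im.copy();o[...,2]=np.where(s>.5,255,o[...,2]);cv2.imwrite('pics/w1o.png',o)
E
```

```text
[0.42047662 0.00783665 2.78827722] 159.75651667363115 0.016192557651387152
t 1.65 tcp [0.4173 0.0113 0.2411] yaw -15.1 j [ 24.1   1.3 -26.5  -0.  -62.3  50.9]
tool z [-1.1e-03 -3.0e-04 -1.0e+00] shift in tool [0.0042 0.0024 0.2071] turn about tool z (rad) 0.0897
```

View pics/w1o.png

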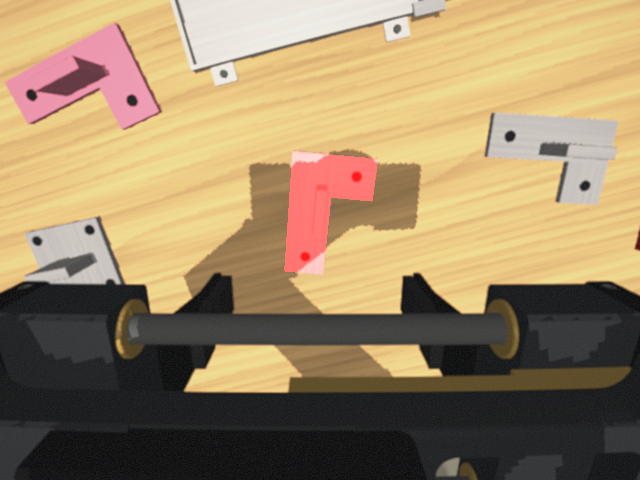

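The overlay matches the foot at (325,215) in the wrist picture. Descending onto it now.

Call:
drive_tool(
  steps=[0,0,0,0.0042,0.0024,0.02,1,0,0,0.09,0,0,0.04,1,0,0,0,0,0,0.04,1,0,0,0,0,0,0.04,1,0,0,0,0,0,0.035,1,0,0,0,0,0,0.02,1,0,0,0,0,0,0.012,1,0,0,0,0,0,0,0.7,0,0,0,0,0,0,0,0,0,0,0,0,0,0],
)

```text
time_s: 2.53
tcp_pos: [0.4214, 0.0113, 0.0355]
ee_rot: [[0.941, -0.339, 0.002], [-0.339, -0.941, 0.001], [0.002, -0.001, -1.0]]
wrist_force: [-0.1, 0.3, -0.3]
gripper_width: 0.851
gripper_force: 0.0
```

Call:
drive_tool(
  steps=[0,0,0,0,0,0,0,0,0,0,0,0,0,0,0,0,0,0,0,0,0,0,0,0,0,0,0,0],
)

```text
time_s: 2.87
tcp_pos: [0.421, 0.0102, 0.0352]
ee_rot: [[0.94, -0.341, 0.001], [-0.341, -0.94, 0.001], [0.001, -0.001, -1.0]]
wrist_force: [-0.3, -0.1, 0.5]
gripper_width: 0.552
gripper_force: 0.0
```

Call:
drive_tool(
  steps=[0,0,0,0,0.0015,0,0,0,0,0,0,0,0,0,0,0,0,0,0,0,0,0,0,0,0,0,0,0,0,0,0,0,0,0,0,0,0,0,0,0,0,0,0,0,0,0,0,0,0,0,0,0,0,0,0,0,0,0,0,0,0,0,0,0,0,0,0,0,0,0],
)

```text
time_s: 3.7
tcp_pos: [0.4199, 0.0084, 0.0345]
ee_rot: [[0.94, -0.341, -0.001], [-0.341, -0.94, -0.0], [-0.0, 0.001, -1.0]]
wrist_force: [-0.8, -1.8, 0.7]
gripper_width: 0.137
gripper_force: 30.0
```

Call:
drive_tool(
  steps=[0,0,0,0,0,-0.015,0,0,0,0,0,0,-0.03,0,0,0,0,0,0,-0.04,0,0,0,0,0,0,-0.04,0,0,0,0,0.04,-0.004,0,0,0,0,0,0.04,-0.004,0,0,0,0,0,0.04,-0.004,0,0,0,0,0,0.04,-0.004,0,0,0,0,0,0.04,-0.004,0,0,0,0,0,0.04,-0.004,0,0],
)

```text
time_s: 4.53
tcp_pos: [0.6546, -0.0508, 0.1575]
ee_rot: [[0.94, -0.341, -0.003], [-0.341, -0.94, 0.001], [-0.003, 0.0, -1.0]]
wrist_force: [-0.1, 0.1, -3.7]
gripper_width: 0.135
gripper_force: 30.0
```

Call:
drive_tool(
  steps=[0,0,0.124,0,0,0,0,0,0,0.124,0,0,0,0,0,0,0.124,0,0,0,0,0,0,0.124,0,0,0,0,0,0,0.124,0,0,0,0,0,0,0.124,0,0,0,0,0,0,0.124,0,0,0,0,0,0,0.124,0,0,0,0,0,0,0.124,0,0,0,0,0,0,0.124,0,0,0,0],
)

```text
time_s: 5.37
tcp_pos: [0.6528, -0.05, 0.1572]
ee_rot: [[-0.024, -1.0, -0.004], [-1.0, 0.024, 0.001], [-0.001, 0.004, -1.0]]
wrist_force: [0.2, -0.2, -5.0]
gripper_width: 0.135
gripper_force: 30.0
```

Call:
drive_tool(
  steps=[0,0,0,0,0,0,0,0,0,0,0,0,0,0],
)

```text
time_s: 5.53
tcp_pos: [0.6532, -0.0502, 0.1579]
ee_rot: [[-0.014, -1.0, -0.003], [-1.0, 0.014, 0.0], [-0.0, 0.003, -1.0]]
wrist_force: [0.8, 0.4, -5.5]
gripper_width: 0.135
gripper_force: 30.0
```

```bash
python3 - <<'E'
from h import *
from station import r
import pickle
s=r.sense();p=r.camera_params('wrist');im=r.capture('wrist');cv2.imwrite('pics/w2.png',im)
pickle.dump(p,open('w2.pkl','wb'))
delta(s,(.66,-.05),-92);print(s['wrist_force'],s['gripper_width'])
E
```

```text
t 5.5333 tcp [ 0.6532 -0.0502  0.1579] yaw -90.8 j [  9.7  28.7  -1.3  -0.1 -60.2 -10.5]
tool z [-2.8e-03  5.0e-04 -1.0e+00] shift in tool [-0.0003 -0.0068 -0.    ] turn about tool z (rad) 0.0209
[ 0.76702073  0.42937898 -5.51642158] 0.1347691051512058
```

View pics/w2.png

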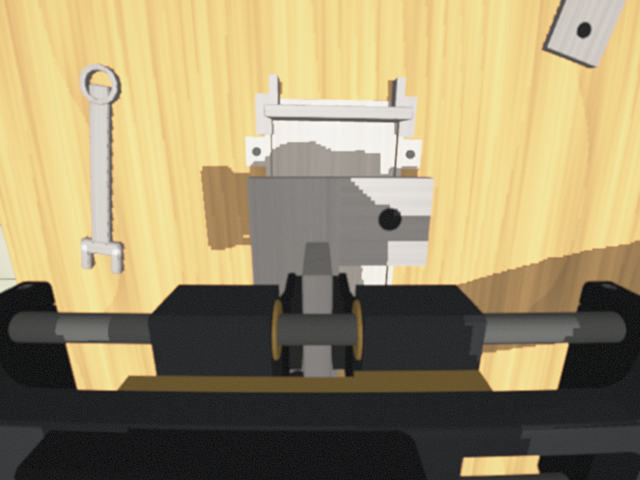

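The wrist view shows the carried foot gripped square, the stop at row ~113, and the tray lug holes at (257,151) and (410,154).

```bash
python3 - <<'E'
from h import *
from station import r
import pickle
ps=r.camera_params('scene');pd=r.camera_params('side');p2=pickle.load(open('w2.pkl','rb'))
s=r.sense();Tt=np.eye(4);Tt[:3,:3]=s['ee_rot'];Tt[:3,3]=s['tcp_pos']
C=p2['extrinsics']@Tt
y=np.radians(-15.1);T1=np.eye(4);T1[:3,:3]=np.c_[[np.cos(y),np.sin(y),-.001],[np.sin(y),-np.cos(y),.001],[-.001,0,-1]];T1[:3,3]=[.4173,.0113,.2411]
p1=dict(p2,extrinsics=C@np.linalg.inv(T1))
c=lambda u,v:(240+u*.35,285+(v-300)*.35)
# names: lug holes pp(+x,+y) pm mp mm ; rim corners Rp Rm
obs=[(ps,'pm',c(92,505)),(ps,'pp',c(336,507)),(ps,'mp',c(332,355)),(ps,'mm',c(103,353)),(ps,'Rp',c(376,493)),(ps,'Rm',c(372,362)),
 (p2,'pm',(257,151.5)),(p2,'mm',(410,154.5)),(p1,'mp',(224,73)),(p1,'mm',(397,29)),(p1,'Rm',(193,70))]
def pts(v):
    lx,a,b=v[3:6];d=dict(pp=[lx,a,.003],mp=[-lx,a,.003],pm=[lx,-b,.003],mm=[-lx,-b,.003],Rp=[.056,.119,.013],Rm=[-.056,.119,.013]);return d
def res(v):
    d=pts(v);o=[]
    for p,n,uv in obs:
        P=T(v[:3],[d[n]]);dep=(p['extrinsics'][:3,:3]@P[0]+p['extrinsics'][:3,3])[2]
        o+=list((proj(P,p)[0]-uv)*dep/p['camera_matrix'][0,0]*1000)
    return o
f=least_squares(res,[.647,-.025,-.03,.066,.09,.09],x_scale=.01,loss='soft_l1')
v=f.x;print(v.round(4),np.degrees(v[2]));
for (p,n,_),e in zip(obs,np.reshape(res(v),(-1,2)).round(1)):print(n,e)
w=T(v[:3],[[.013,-.0255,0],[-.013,.0535,0],[0,-.115,0]]);print(w.round(4))
delta(s,w[0][:2],np.degrees(v[2])-90)
np.save('tray.npy',v[:3])
# overlay on scene + w2
o=cv2.imread('pics/scene0.png');o2=cv2.imread('pics/w2.png')
loop=[[.056,.119,.013],[-.056,.119,.013],[-.056,-.132,.013],[.056,-.132,.013]];st=[[.05,-.115,.059],[-.05,-.115,.059],[-.05,-.123,.059],[.05,-.123,.059]]
for im,p in((o,ps),(o2,p2)):
    for L in(loop,st): cv2.polylines(im,[(proj(T(v[:3],L),p)*16).round().astype(int)],True,(0,0,255),1,cv2.LINE_AA,4)
cv2.imwrite('pics/o.png',np.vstack([cv2.resize(o[285:375,230:390],(640,360)),cv2.resize(o2[60:180,200:460],(520,240)).copy() if 0 else np.pad(cv2.resize(o2[60:180,200:460],(520,240)),((0,0),(0,120),(0,0)))]))
E
```

```text
[ 0.6428 -0.025  -0.0348  0.0664  0.0896  0.0898] -1.9946547451329475
pm [-0.1 -0.8]
pp [-0.3 -0.2]
mp [ 0. -2.]
mm [ 0.  -2.4]
Rp [ 0.  -3.6]
Rm [-0.9 -3.4]
pm [-3.2 -0.5]
mm [-0.4 -0. ]
mp [-0.5 -0.9]
mm [-1.  -0.5]
Rm [-3.1 -3.1]
[[ 0.6549 -0.051   0.    ]
 [ 0.6316  0.0289  0.    ]
 [ 0.6388 -0.14    0.    ]]
t 5.5833 tcp [ 0.6534 -0.0503  0.1582] yaw -90.81 j [  9.7  28.6  -1.3  -0.  -60.2 -10.5]
tool z [-2.1e-03  4.0e-04 -1.0e+00] shift in tool [ 0.0006 -0.0015 -0.    ] turn about tool z (rad) 0.0207
```

View pics/o.png

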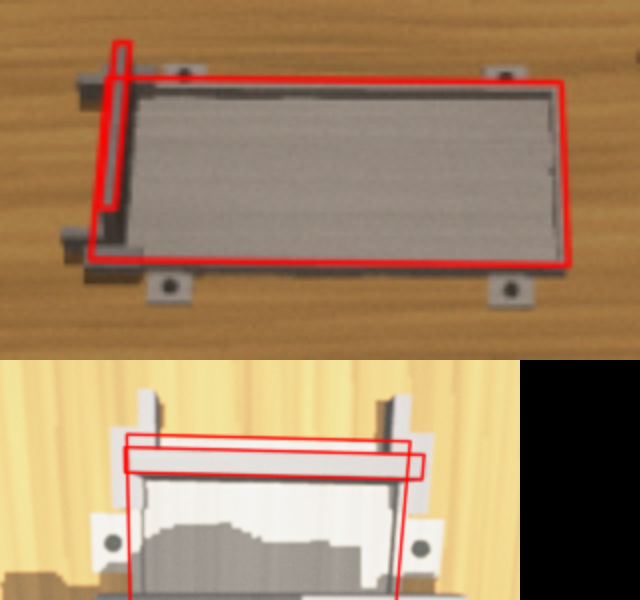

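```bash
python3 - <<'E'
from h import *
from station import r
import pickle
ps=r.camera_params('scene');p2=pickle.load(open('w2.pkl','rb'))
s=r.sense();Tt=np.eye(4);Tt[:3,:3]=s['ee_rot'];Tt[:3,3]=s['tcp_pos'];C=p2['extrinsics']@Tt
y=np.radians(-15.1);T1=np.eye(4);T1[:3,:3]=np.c_[[np.cos(y),np.sin(y),-.001],[np.sin(y),-np.cos(y),.001],[-.001,0,-1]];T1[:3,3]=[.4173,.0113,.2411]
p1=dict(p2,extrinsics=C@np.linalg.inv(T1))
c=lambda u,v:(240+u*.35,285+(v-300)*.35)
obs=[(ps,'pm',c(92,505)),(ps,'pp',c(336,507)),(ps,'mp',c(332,355)),(ps,'mm',c(103,353)),(ps,'Rp',c(376,493)),(ps,'Rm',c(372,362)),
 (p2,'pm',(256.5,151.5)),(p2,'mm',(410.5,154.5)),(p1,'mp',(224,73)),(p1,'mm',(397,29)),(p1,'Rm',(193,70))]
def res(v):
    lx,a,b,bx,by,z=v[3:];d=dict(pp=[lx,a,z],mp=[-lx,a,z],pm=[lx,-b,z],mm=[-lx,-b,z],Rp=[.056,.119,.013],Rm=[-.056,.119,.013]);o=[]
    for p,n,uv in obs:
        P=T(v[:3],[d[n]])+([bx,by,0] if p is ps else 0);dep=(p['extrinsics'][:3,:3]@P[0]+p['extrinsics'][:3,3])[2]
        o+=list((proj(P,p)[0]-uv)*dep/p['camera_matrix'][0,0]*1000)
    return o
f=least_squares(res,[.647,-.025,-.03,.066,.09,.09,0,0,.003],x_scale=.01,loss='soft_l1')
v=f.x;print(v.round(4),np.degrees(v[2]))
for (p,n,_),e in zip(obs,np.reshape(res(v),(-1,2)).round(1)):print(n,e)
# wall in w2: print grey profile across row 165 and predicted edges
im=cv2.cvtColor(cv2.imread('pics/w2.png'),cv2.COLOR_BGR2GRAY)
print(im[130,262:282].tolist(),im[130,385:420].tolist())
for xx,z in((.056,.013),(.052,.013),(.052,.003),(-.052,.003),(-.052,.013),(-.056,.013)):
    l=proj(T(v[:3],[[xx,-.1,z],[xx,-.09,z]]),p2);print(xx,z,l.round(1).tolist())
w=T(v[:3],[[.013,-.0255,0],[-.013,.0535,0]]);print(w.round(4));delta(s,w[0][:2],np.degrees(v[2])-90)
np.save('tray.npy',v[:3])
E
```

```text
[ 6.40e-01 -2.60e-02 -3.19e-02  6.52e-02  8.97e-02  8.87e-02  6.70e-03
  6.00e-04  7.00e-03] -1.827319504206871
pm [0.5 0.1]
pp [0.1 0.3]
mp [0.  0.1]
mm [0.1 0.2]
Rp [ 0.1 -0.3]
Rm [-1.1 -0.4]
pm [ 0.3 -0.1]
mm [1.4 0. ]
mp [ 0.1 -0.1]
mm [ 0.3 -0.5]
Rm [-1.1 -0.3]
[229, 227, 227, 226, 226, 226, 226, 228, 227, 195, 154, 173, 224, 239, 239, 238, 238, 239, 240, 240] [242, 241, 239, 240, 239, 240, 240, 241, 234, 189, 149, 128, 111, 145, 199, 223, 225, 226, 227, 225, 226, 224, 224, 222, 222, 222, 224, 225, 225, 221, 218, 215, 215, 215, 216]
0.056 0.013 [[266.5, 137.6], [266.8, 150.2]]
0.052 0.013 [[271.5, 137.7], [271.6, 150.3]]
0.052 0.003 [[272.9, 137.7], [273.1, 149.9]]
-0.052 0.003 [[396.6, 140.3], [395.7, 152.4]]
-0.052 0.013 [[399.4, 140.3], [398.4, 152.9]]
-0.056 0.013 [[404.3, 140.4], [403.2, 153.0]]
[[ 0.6522 -0.0519  0.    ]
 [ 0.6288  0.0279  0.    ]]
t 5.5833 tcp [ 0.6534 -0.0503  0.1582] yaw -90.81 j [  9.7  28.6  -1.3  -0.  -60.2 -10.5]
tool z [-2.1e-03  4.0e-04 -1.0e+00] shift in tool [0.0016 0.0011 0.    ] turn about tool z (rad) 0.0178
```

Call:
drive_tool(
  steps=[0,0,0.018,0.0016,0.001,0.01,0,0,0,0,0,0,0.035,0,0,0,0,0,0,0.035,0,0,0,0,0,0,0.02,0,0,0,0,0,0,0,0,0,0,0,0,0,0,0],
)

```text
time_s: 6.08
tcp_pos: [0.6521, -0.0525, 0.0579]
ee_rot: [[-0.034, -0.999, -0.003], [-0.999, 0.034, -0.001], [0.001, 0.003, -1.0]]
wrist_force: [0.6, 0.5, -3.1]
gripper_width: 0.135
gripper_force: 30.0
```

```bash
python3 - <<'E'
from h import *
from station import r
v=np.load('tray.npy');w=T(v,[[.013,-.0255,0]])[0];s=r.sense();delta(s,w[:2],np.degrees(v[2])-90,.038);print(s['wrist_force'])
E
```

```text
t 6.0833 tcp [ 0.6521 -0.0525  0.0579] yaw -91.96 j [  9.5  34.5  -7.1   0.  -48.5 -11.5]
tool z [-3.4e-03 -9.0e-04 -1.0e+00] shift in tool [-0.0006 -0.0002  0.0199] turn about tool z (rad) -0.0024
[ 0.63674928  0.50952715 -3.0695218 ]
```

Call:
drive_tool(
  steps=[0,0,0,0,0,0.012,0,0,0,0,0,0,0.005,0,0,0,0,0,0,0.003,0,0,0,0,0,0,0,0,0,0,0,0,0,0,0],
)

```text
time_s: 6.5
tcp_pos: [0.6532, -0.0521, 0.0401]
ee_rot: [[-0.035, -0.999, 0.001], [-0.999, 0.035, 0.0], [-0.0, -0.001, -1.0]]
wrist_force: [0.1, -0.6, -4.4]
gripper_width: 0.133
gripper_force: 30.0
```

Call:
drive_tool(
  steps=[0,0,0,0,0,0.002,0,0,0,0,0,0,0.001,0,0,0,0,0,0,0,0,0,0,0,0,0,0,0],
)

```text
time_s: 6.83
tcp_pos: [0.6537, -0.0522, 0.0377]
ee_rot: [[-0.035, -0.999, 0.002], [-0.999, 0.035, 0.0], [-0.0, -0.002, -1.0]]
wrist_force: [-0.2, -0.8, 1.0]
gripper_width: 0.133
gripper_force: 30.0
```

Call:
drive_tool(
  steps=[0,0,0,0,0,0,0.35,0,0,0,0,0,0,0.35,0,0,0,0,0,0,0.35,0,0,0,0,0,0,0.35,0,0,0,0,0,-0.015,0.35,0,0,0,0,0,-0.03,0.6,0,0,0,0,0,-0.04,1,0,0,0,0,0,-0.04,1,0,0,0,0,0,-0.04,1,0,0,0,0,0,-0.03,1],
)

```text
time_s: 7.67
tcp_pos: [0.6537, -0.0523, 0.2359]
ee_rot: [[-0.034, -0.999, 0.005], [-0.999, 0.034, -0.0], [0.0, -0.005, -1.0]]
wrist_force: [0.3, 0.2, 0.4]
gripper_width: 0.641
gripper_force: 0.0
```

```bash
python3 - <<'E'
from h import *
from station import r
s=r.sense();delta(s,(.4124,-.2602),-107.6,.22)
E
```

```text
t 7.6667 tcp [ 0.6537 -0.0523  0.2359] yaw -91.98 j [  9.6  25.1   4.5   0.1 -69.1 -11.6]
tool z [ 4.8e-03 -3.0e-04 -1.0e+00] shift in tool [0.2161 0.2341 0.0148] turn about tool z (rad) 0.2727
```

Call:
drive_tool(
  steps=[0,0,0,0.024,0.026,0,1,0,0,0,0.024,0.026,0,1,0,0,0,0.024,0.026,0,1,0,0,0,0.024,0.026,0,1,0,0,0,0.024,0.026,0,1,0,0,0,0.024,0.026,0,1,0,0,0,0.024,0.026,0,1,0,0,0,0.024,0.026,0,1,0,0,0,0.024,0.026,0,1],
)

```text
time_s: 8.42
tcp_pos: [0.41, -0.2606, 0.2319]
ee_rot: [[-0.034, -0.999, 0.001], [-0.999, 0.034, -0.0], [0.0, -0.001, -1.0]]
wrist_force: [0.1, 0.1, -0.6]
gripper_width: 0.996
gripper_force: 0.0
```

Call:
drive_tool(
  steps=[0,0,0.09,0,0,0.015,1,0,0,0.09,0,0,0,1,0,0,0.09,0,0,0,1,0,0,0,0,0,0,1,0,0,0,0,0,0,1,0,0,0,0,0,0,1],
)

```text
time_s: 8.92
tcp_pos: [0.4117, -0.2598, 0.2167]
ee_rot: [[-0.298, -0.955, 0.0], [-0.955, 0.298, -0.0], [-0.0, -0.0, -1.0]]
wrist_force: [0.1, 0.5, 0.2]
gripper_width: 1.006
gripper_force: 0.0
```

```bash
python3 - <<'E'
from h import *
from station import r
s=r.sense();p=r.camera_params('wrist');im=r.capture('wrist');cv2.imwrite('pics/w3.png',im)
for sat in(60,80):
    q,f=fit([.4124,-.2602,1.264],[(mask(im,sat),p)]);print(q,np.degrees(q[2]),f)
delta(s,q[:2],np.degrees(q[2])-180,.034)
cv2.imwrite('pics/s3.png',r.capture('scene'))
ps=r.camera_params('scene');sc=cv2.imread('pics/s3.png')
# expected placed foot vs scene, with scene bias
v=np.load('tray.npy');e=np.r_[T(v,[[.013,-.0255,0]])[0][:2]+[.0067,.0006],v[2]+np.pi/2]
o=sc.copy()
for b in LPARTS: cv2.polylines(o,[(cv2.convexHull(np.float32(proj(T(e,b+[0,0,.003]),ps)))*16).round().astype(int)],True,(0,0,255),1,cv2.LINE_AA,4)
cv2.imwrite('pics/o3.png',np.hstack([cv2.resize(x[285:375,240:380],(400,257),interpolation=cv2.INTER_CUBIC) for x in(sc,o)]))
E
```

```text
[ 0.41283585 -0.26151855  1.26876887] 72.6951017117383 0.019331977783203627
[ 0.41288726 -0.26196527  1.2666214 ] 72.57206050261257 0.01536903049397871
t 8.9167 tcp [ 0.4117 -0.2598  0.2167] yaw -107.35 j [-13.1   9.8 -20.6   0.  -59.6  -4.3]
tool z [ 5.e-04 -1.e-04 -1.e+00] shift in tool [ 0.0017 -0.0017  0.1827] turn about tool z (rad) 0.0014
```

View pics/o3.png

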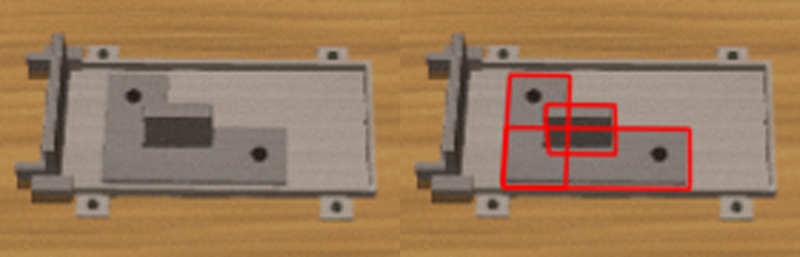

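The first foot lies flat in the tray, as planned. Next I grasp the second.

Call:
drive_tool(
  steps=[0,0,0,0.0017,-0.0017,0.02,0.8,0,0,0,0,0,0.04,0.6,0,0,0,0,0,0.04,0.6,0,0,0,0,0,0.035,0.6,0,0,0,0,0,0.025,0.6,0,0,0,0,0,0.015,0.6,0,0,0,0,0,0.0075,0.6,0,0,0,0,0,0,0,0,0,0,0,0,0,0,0,0,0,0,0,0,0],
)

```text
time_s: 9.85
tcp_pos: [0.4138, -0.2623, 0.0353]
ee_rot: [[-0.3, -0.954, 0.003], [-0.954, 0.3, -0.001], [0.0, -0.003, -1.0]]
wrist_force: [-0.4, -0.7, 0.5]
gripper_width: 0.458
gripper_force: 0.0
```

Call:
drive_tool(
  steps=[0,0,0,0,0,0,0,0,0,0,0,0,0,0,0,0,0,0,0,0,0,0,0,0,0,0,0,0,0,0,0,0,0,0,0,0,0,0,0,0,0,0,0,0,0,0,0,0,0],
)

```text
time_s: 10.43
tcp_pos: [0.4126, -0.262, 0.0345]
ee_rot: [[-0.3, -0.954, 0.0], [-0.954, 0.3, -0.0], [0.0, -0.0, -1.0]]
wrist_force: [-0.8, 0.4, 5.6]
gripper_width: 0.136
gripper_force: 30.0
```

Call:
drive_tool(
  steps=[0,0,0,0,0,-0.015,0,0,0,0,0,0,-0.035,0,0,0,0,0,0,-0.04,0,0,0,0,0,0,-0.04,0,0,0,-0.122,0,0,0,0,0,0,-0.122,0,0,0,0,0,0,-0.122,0,0,0,0,0,0,-0.122,0,0,0,0],
)

```text
time_s: 11.1
tcp_pos: [0.411, -0.2612, 0.1625]
ee_rot: [[0.187, -0.982, -0.003], [-0.982, -0.187, 0.002], [-0.003, 0.002, -1.0]]
wrist_force: [-0.4, -0.2, -6.1]
gripper_width: 0.135
gripper_force: 30.0
```

Call:
drive_tool(
  steps=[0,0,-0.122,0,0,0,0,0,0,-0.122,0,0,0,0,0,0,-0.122,0,0,0,0,0,0,-0.122,0,0,0,0,0,0,-0.122,0,0,0,0,0,0,-0.122,0,0,0,0,0,0,-0.122,0,0,0,0,0,0,-0.122,0,0,0,0,0,0,-0.122,0,0,0,0,0,0,-0.122,0,0,0,0],
)

```text
time_s: 11.93
tcp_pos: [0.4111, -0.2612, 0.1621]
ee_rot: [[0.987, -0.162, -0.004], [-0.162, -0.987, 0.002], [-0.004, -0.002, -1.0]]
wrist_force: [0.6, 0.3, -6.1]
gripper_width: 0.134
gripper_force: 30.0
```

```bash
python3 - <<'E'
from h import *
from station import r
v=np.load('tray.npy');s=r.sense();delta(s,T(v,[[-.013,.0535,0]])[0][:2],np.degrees(v[2])+90)
E
```

```text
t 11.9333 tcp [ 0.4111 -0.2612  0.1621] yaw -9.33 j [-13.3  13.3 -24.9  -0.1 -52.1  94.1]
tool z [-0.0036  0.0023 -1.    ] shift in tool [ 1.679e-01 -3.206e-01 -1.000e-04] turn about tool z (rad) -1.7018
```

Call:
drive_tool(
  steps=[0,0,0,0.0187,-0.0356,0,0,0,0,0,0.0187,-0.0356,0,0,0,0,0,0.0187,-0.0356,0,0,0,0,0,0.0187,-0.0356,0,0,0,0,0,0.0187,-0.0356,0,0,0,0,0,0.0187,-0.0356,0,0,0,0,0,0.0187,-0.0356,0,0,0,0,0,0.0187,-0.0356,0,0,0,0,0,0.0187,-0.0356,0,0],
)

```text
time_s: 12.68
tcp_pos: [0.6313, 0.0276, 0.1613]
ee_rot: [[0.986, -0.168, -0.005], [-0.168, -0.986, 0.0], [-0.005, 0.001, -1.0]]
wrist_force: [0.9, -0.5, -6.1]
gripper_width: 0.133
gripper_force: 30.0
```

Call:
drive_tool(
  steps=[0,0,-0.1216,0,0,0,0,0,0,-0.1216,0,0,0,0,0,0,-0.1216,0,0,0,0,0,0,-0.1216,0,0,0,0,0,0,-0.1216,0,0,0,0,0,0,-0.1216,0,0,0,0,0,0,-0.1216,0,0,0,0,0,0,-0.1216,0,0,0,0,0,0,-0.1216,0,0,0,0,0,0,-0.1216,0,0,0,0],
)

```text
time_s: 13.52
tcp_pos: [0.6303, 0.0258, 0.1611]
ee_rot: [[0.495, 0.869, -0.005], [0.869, -0.495, 0.0], [-0.003, -0.005, -1.0]]
wrist_force: [0.4, 1.0, -5.1]
gripper_width: 0.138
gripper_force: 30.0
```

Call:
drive_tool(
  steps=[0,0,-0.1216,0,0,0,0,0,0,-0.1216,0,0,0,0,0,0,-0.1216,0,0,0,0,0,0,-0.12,0,0,0,0,0,0,0,0,0,0,0,0,0,0,0,0,0,0,0,0,0,0,0,0,0],
)

```text
time_s: 14.1
tcp_pos: [0.6313, 0.0258, 0.1627]
ee_rot: [[0.041, 0.999, -0.002], [0.999, -0.041, -0.0], [-0.0, -0.002, -1.0]]
wrist_force: [0.9, -0.9, -6.6]
gripper_width: 0.137
gripper_force: 30.0
```

```bash
python3 - <<'E'
from h import *
from station import r
v=np.load('tray.npy');s=r.sense();delta(s,T(v,[[-.013,.0535,0]])[0][:2],np.degrees(v[2])+90,.038)
p=r.camera_params('wrist');im=r.capture('wrist');o=im.copy()
# rim at end wall + held foot (pose = TCP) overlay
L=[[.052,.115,.013],[-.052,.115,.013],[-.052,.05,.013],[.052,.05,.013]]
cv2.polylines(o,[(proj(T(v,L),p)*16).round().astype(int)],True,(0,0,255),1,cv2.LINE_AA,4)
y=np.arctan2(s['ee_rot'][1,0],s['ee_rot'][0,0])+np.pi
for b in LPARTS: cv2.polylines(o,[(cv2.convexHull(np.float32(proj(T([*s['tcp_pos'][:2],y],b+[0,0,s['tcp_pos'][2]-.0345]),p)))*16).round().astype(int)],True,(0,255,0),1,cv2.LINE_AA,4)
cv2.imwrite('pics/w4.png',o)
E
```

```text
t 14.1 tcp [0.6313 0.0258 0.1627] yaw 87.67 j [ 17.   26.3  -4.6  -0.  -59.2 160.7]
tool z [-2.5e-03 -1.0e-04 -1.0e+00] shift in tool [ 0.0021 -0.0023  0.1247] turn about tool z (rad) -0.0088
```

View pics/w4.png

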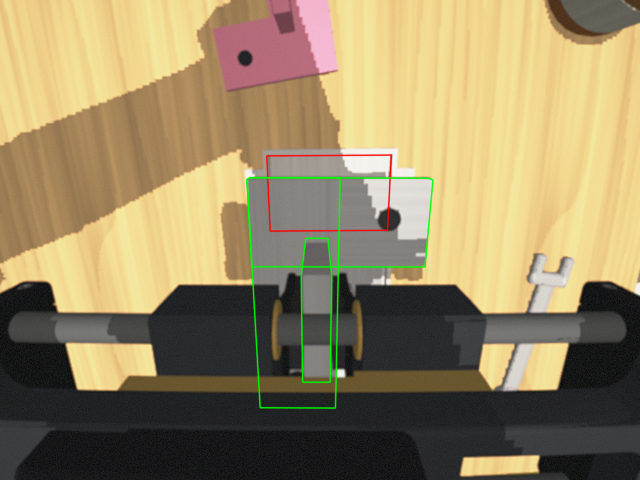

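The inner end-wall outline (row 155, columns 267 to 392) and the held foot's outline both match. Lowering it.

Call:
drive_tool(
  steps=[0,0,-0.009,0.002,-0.0023,0.01,0,0,0,0,0,0,0.035,0,0,0,0,0,0,0.035,0,0,0,0,0,0,0.02,0,0,0,0,0,0,0,0,0,0,0,0,0,0,0,0,0,0,0,0,0,0],
)

```text
time_s: 14.73
tcp_pos: [0.6315, 0.0283, 0.0656]
ee_rot: [[0.028, 1.0, 0.004], [1.0, -0.028, 0.0], [0.0, 0.004, -1.0]]
wrist_force: [1.0, -0.2, -4.9]
gripper_width: 0.138
gripper_force: 30.0
```

```bash
python3 - <<'E'
from h import *
from station import r
v=np.load('tray.npy');s=r.sense();delta(s,T(v,[[-.013,.0535,0]])[0][:2],np.degrees(v[2])+90,.038);print(s['wrist_force'])
E
```

```text
t 14.7333 tcp [0.6315 0.0283 0.0656] yaw 88.39 j [ 1.720e+01  3.210e+01 -1.060e+01  1.000e-01 -4.710e+01  1.611e+02]
tool z [ 3.6e-03  2.0e-04 -1.0e+00] shift in tool [-0.0004 -0.0028  0.0276] turn about tool z (rad) 0.0037
[ 1.00611675 -0.17975009 -4.86493731]
```

Call:
drive_tool(
  steps=[0,0,0,0,-0.0018,0.01,0,0,0,0,0,0,0.008,0,0,0,0,0,0,0.005,0,0,0,0,0,0,0.003,0,0,0,0,0,0,0,0,0,0,0,0,0,0,0],
)

```text
time_s: 15.23
tcp_pos: [0.6283, 0.028, 0.0381]
ee_rot: [[0.029, 1.0, 0.001], [1.0, -0.029, 0.0], [0.0, 0.001, -1.0]]
wrist_force: [-0.4, -0.4, -6.1]
gripper_width: 0.129
gripper_force: 30.0
```

Call:
drive_tool(
  steps=[0,0,0,0,0,0.001,0,0,0,0,0,0,0.0005,0,0,0,0,0,0,0,0,0,0,0,0,0,0,0],
)

```text
time_s: 15.57
tcp_pos: [0.6285, 0.028, 0.0376]
ee_rot: [[0.028, 1.0, 0.001], [1.0, -0.028, 0.0], [0.0, 0.001, -1.0]]
wrist_force: [-1.7, 0.6, 2.5]
gripper_width: 0.133
gripper_force: 30.0
```

Touching the floor. I could close the small lateral gap before releasing, but I'll release first, rise and look.

Call:
drive_tool(
  steps=[0,0,0,0,0,0,0.35,0,0,0,0,0,0,0.35,0,0,0,0,0,0,0.35,0,0,0,0,0,0,0.35,0,0,0,0,0,-0.015,0.35,0,0,0,0,0,-0.03,0.1,0,0,0,0,0,-0.04,0,0,0,0,0,0,-0.03,0,0,0,0,0,0,0,0],
)

```text
time_s: 16.32
tcp_pos: [0.6325, 0.0285, 0.1596]
ee_rot: [[0.027, 1.0, 0.015], [1.0, -0.027, 0.002], [0.002, 0.015, -1.0]]
wrist_force: [0.6, 0.0, 1.7]
gripper_width: 0.136
gripper_force: 0.0
```

```bash
python3 - <<'E'
from h import *
from station import r
v=np.load('tray.npy');s=r.sense();delta(s,T(v,[[0,-.155,0]])[0][:2],np.degrees(v[2])+90,.15)
E
```

```text
t 16.3167 tcp [0.6325 0.0285 0.1596] yaw 88.44 j [ 17.3  26.1  -5.5   0.2 -57.5 161.1]
tool z [ 0.0151  0.0019 -0.9999] shift in tool [-0.2093  0.0082  0.0093] turn about tool z (rad) 0.0047
```

Call:
drive_tool(
  steps=[0,0,0,-0.035,0.0012,0,0,0,0,0,-0.035,0.0012,0,0,0,0,0,-0.035,0.0012,0,0,0,0,0,-0.035,0.0012,0,0,0,0,0,-0.035,0.0012,0,0,0,0,0,-0.035,0.0012,0,0,0,0,0,0,0,0,0,0,0,0,0,0,0,0,0,0,0,0,0,0,0],
)

```text
time_s: 17.07
tcp_pos: [0.6291, -0.1721, 0.1509]
ee_rot: [[0.046, 0.999, 0.0], [0.999, -0.046, -0.018], [-0.018, 0.001, -1.0]]
wrist_force: [-0.4, 0.9, -0.2]
gripper_width: 0.006
gripper_force: 0.0
```

```bash
python3 - <<'E'
from h import *
from station import r
v=np.load('tray.npy');s=r.sense();delta(s,T(v,[[0,-.155,0]])[0][:2],np.degrees(v[2])+90,.04)
sc=r.capture('scene');sd=r.capture('side')
p=r.camera_params('wrist');w=r.capture('wrist')
cv2.imwrite('pics/o5.png',np.hstack([cv2.resize(sc[285:375,240:380],(400,257),interpolation=cv2.INTER_CUBIC),cv2.resize(w,(400,300))[:257]]))
E
```

```text
t 17.0667 tcp [ 0.6291 -0.1721  0.1509] yaw 87.38 j [ -0.7  28.6  -3.1   1.2 -58.3 177.4]
tool z [ 1.000e-04 -1.790e-02 -9.998e-01] shift in tool [-0.0066  0.0063  0.1111] turn about tool z (rad) -0.0138
```

View pics/o5.png

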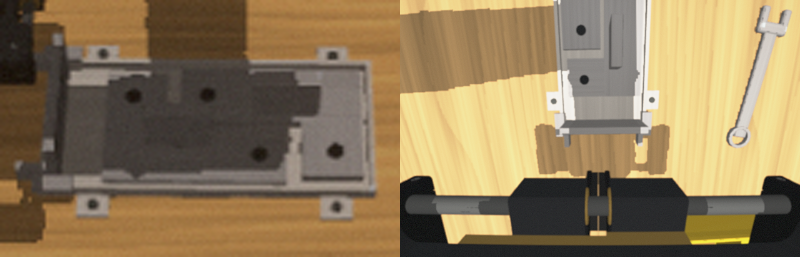

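Both plates sit nested with small gaps, but joint 6 is near its limit, so I'm unwinding the wrist half a turn, which gives the same finger shape.

Call:
drive_tool(
  steps=[0,0,0.121,0,0,0,0,0,0,0.121,0,0,0,0,0,0,0.121,0,0,0,0,0,0,0.121,0,0,0,0,0,0,0.121,0,0,0,0,0,0,0.121,0,0,0,0,0,0,0.121,0,0,0,0,0,0,0.121,0,0,0,0,0,0,0.121,0,0,0,0,0,0,0.121,0,0,0,0],
)

```text
time_s: 18.05
tcp_pos: [0.6294, -0.1712, 0.1514]
ee_rot: [[0.952, 0.306, 0.001], [0.306, -0.952, -0.018], [-0.005, 0.018, -1.0]]
wrist_force: [0.8, 0.3, -0.2]
gripper_width: 0.004
gripper_force: 0.0
```

Call:
drive_tool(
  steps=[0,0,0.121,0,0,0,0,0,0,0.121,0,0,0,0,0,0,0.121,0,0,0,0,0,0,0.121,0,0,0,0,0,0,0.121,0,0,0,0,0,0,0.121,0,0,0,0,0,0,0.121,0,0,0,0,0,0,0.121,0,0,0,0,0,0,0.121,0,0,0,0,0,0,0.121,0,0,0,0],
)

```text
time_s: 18.88
tcp_pos: [0.6294, -0.1712, 0.1514]
ee_rot: [[0.622, -0.783, 0.001], [-0.783, -0.622, -0.018], [0.015, 0.011, -1.0]]
wrist_force: [0.3, -1.1, 0.7]
gripper_width: 0.007
gripper_force: 0.0
```

Call:
drive_tool(
  steps=[0,0,0.12,0,0,0,0,0,0,0.12,0,0,0,0,0,0,0.12,0,0,0,0,0,0,0.12,0,0,0,0,0,0,0.12,0,0,0,0,0,0,0.12,0,0,0,0,0,0,0,0,0,0,0,0,0,0,0,0,0,0],
)

```text
time_s: 19.55
tcp_pos: [0.6294, -0.1715, 0.1514]
ee_rot: [[-0.04, -0.999, 0.001], [-0.999, 0.04, -0.018], [0.018, -0.001, -1.0]]
wrist_force: [0.5, 0.8, -0.2]
gripper_width: 0.011
gripper_force: 0.0
```

```bash
python3 - <<'E'
from h import *
from station import r
v=np.load('tray.npy');s=r.sense();delta(s,T(v,[[0,-.155,0]])[0][:2],np.degrees(v[2])-90,.04);print(s['ee_rot'].round(3))
E
```

```text
t 19.55 tcp [ 0.6294 -0.1715  0.1514] yaw -92.28 j [ -0.6  28.5  -3.1   1.2 -58.4  -2.3]
tool z [ 5.000e-04 -1.830e-02 -9.998e-01] shift in tool [ 0.0071 -0.006   0.1115] turn about tool z (rad) -0.0078
[[-0.04  -0.999  0.001]
 [-0.999  0.04  -0.018]
 [ 0.018 -0.001 -1.   ]]
```

Call:
drive_tool(
  steps=[0,-0.018,-0.008,0.005,-0.006,0,0,0,0,0,0,0,0.035,0,0,0,0,0,0,0.035,0,0,0,0,0,0,0.03,0,0,0,0,0,0,0.01,0,0,0,0,0,0,0,0,0,0,0,0,0,0,0],
)

```text
time_s: 20.13
tcp_pos: [0.6358, -0.1777, 0.042]
ee_rot: [[-0.034, -0.999, 0.002], [-0.999, 0.034, -0.001], [0.001, -0.002, -1.0]]
wrist_force: [0.1, 0.0, 1.4]
gripper_width: 0.007
gripper_force: 0.0
```

```bash
python3 - <<'E'
from h import *
from station import r
v=np.load('tray.npy');s=r.sense();delta(s,T(v,[[0,-.123+.046-.0095,0]])[0][:2],np.degrees(v[2])-90,.04);print(s['wrist_force'])
E
```

```text
t 20.1333 tcp [ 0.6358 -0.1777  0.042 ] yaw -91.94 j [ -1.6  36.   -7.1   0.1 -46.8  -0.4]
tool z [ 0.0017 -0.0011 -1.    ] shift in tool [-0.0653  0.0008  0.002 ] turn about tool z (rad) -0.002
[0.10623101 0.03740448 1.37941639]
```

Call:
drive_tool(
  steps=[0,0,0,-0.008,0,0,0,0,0,0,-0.006,0,0,0,0,0,0,-0.005,0,0,0,0,0,0,-0.005,0,0,0,0,0,0,-0.005,0,0,0,0,0,0,-0.005,0,0,0,0,0,0,-0.005,0,0,0,0,0,0,-0.005,0,0,0,0,0,0,-0.005,0,0,0,0,0,0,0,0,0,0],
)

```text
time_s: 20.97
tcp_pos: [0.6367, -0.1277, 0.0412]
ee_rot: [[-0.035, -0.999, 0.001], [-0.999, 0.035, 0.0], [-0.0, -0.001, -1.0]]
wrist_force: [0.7, -0.2, 0.3]
gripper_width: 0.001
gripper_force: 0.2
```

Call:
drive_tool(
  steps=[0,0,0,-0.004,0,0,0,0,0,0,-0.003,0,0,0,0,0,0,-0.003,0,0,0,0,0,0,0,0,0,0],
)

```text
time_s: 21.3
tcp_pos: [0.6369, -0.1188, 0.0411]
ee_rot: [[-0.036, -0.999, 0.0], [-0.999, 0.036, -0.001], [0.001, -0.0, -1.0]]
wrist_force: [0.0, -4.4, 2.1]
gripper_width: 0.008
gripper_force: 1.7
```

Call:
drive_tool(
  steps=[0,0,0,-0.002,0,0,0,0,0,0,-0.002,0,0,0,0,0,0,0,0,0,0],
)

```text
time_s: 21.55
tcp_pos: [0.637, -0.1157, 0.0411]
ee_rot: [[-0.036, -0.999, 0.0], [-0.999, 0.036, -0.001], [0.001, -0.0, -1.0]]
wrist_force: [1.7, -7.3, 1.5]
gripper_width: 0.007
gripper_force: 3.3
```

Call:
drive_tool(
  steps=[0,0,0,-0.002,0,0,0,0,0,0,-0.001,0,0,0,0,0,0,0,0,0,0],
)

```text
time_s: 21.8
tcp_pos: [0.6371, -0.1131, 0.0411]
ee_rot: [[-0.036, -0.999, -0.0], [-0.999, 0.036, -0.002], [0.002, -0.0, -1.0]]
wrist_force: [0.7, -8.3, 1.5]
gripper_width: 0.009
gripper_force: 4.0
```

Call:
drive_tool(
  steps=[0,0,0,-0.001,0,0,0,0,0,0,-0.001,0,0,0,0,0,0,0,0,0,0],
)

```text
time_s: 22.05
tcp_pos: [0.6371, -0.113, 0.0411]
ee_rot: [[-0.037, -0.999, -0.0], [-0.999, 0.037, -0.004], [0.004, 0.0, -1.0]]
wrist_force: [1.2, -14.9, 0.4]
gripper_width: 0.007
gripper_force: 7.4
```

Stalled at the expected travel with the force rising, so the pack is tight. One more small press, then back off.

Call:
drive_tool(
  steps=[0,0,0,-0.001,0,0,0,0,0,0,-0.001,0,0,0,0,0,0,0,0,0,0],
)

```text
time_s: 22.3
tcp_pos: [0.6371, -0.1129, 0.0411]
ee_rot: [[-0.037, -0.999, -0.001], [-0.999, 0.037, -0.006], [0.006, 0.001, -1.0]]
wrist_force: [1.7, -21.1, -1.0]
gripper_width: 0.01
gripper_force: 10.6
```

Call:
drive_tool(
  steps=[0,0,0,0.01,0,0,0,0,0,0,0.03,0,0,0,0,0,0,0.02,0,-0.03,0,0,0,0,0,0,-0.04,0,0,0,0,0.02,0.035,-0.01,0,0,0,0,0.02,0.035,0,0,0,0,0,0,0.04,0,0,0,0,0,0,0.04,0,0,0,0,0,0,0,0,0],
)

```text
time_s: 23.05
tcp_pos: [0.4728, -0.2007, 0.1187]
ee_rot: [[-0.041, -0.999, -0.012], [-0.999, 0.041, 0.005], [-0.004, 0.012, -1.0]]
wrist_force: [-0.5, -0.0, -1.6]
gripper_width: 0.004
gripper_force: 0.0
```

```bash
python3 - <<'E'
from h import *
from station import r
v=np.load('tray.npy');s=r.sense();print(s['time_s'],s['tcp_pos'],s['wrist_force'])
sc=r.capture('scene');sd=r.capture('side')
cv2.imwrite('pics/o6.png',np.vstack([cv2.resize(sc[280:380,220:400],(720,400),interpolation=cv2.INTER_CUBIC)[:300],np.hstack([cv2.resize(sd[200:300,340:440],(300,300),interpolation=cv2.INTER_CUBIC),cv2.resize(sc,(420,300))])]))
E
```

```text
23.05 [ 0.47283044 -0.20065001  0.11869593] [-0.49980485 -0.02436403 -1.55254321]
```

View pics/o6.png

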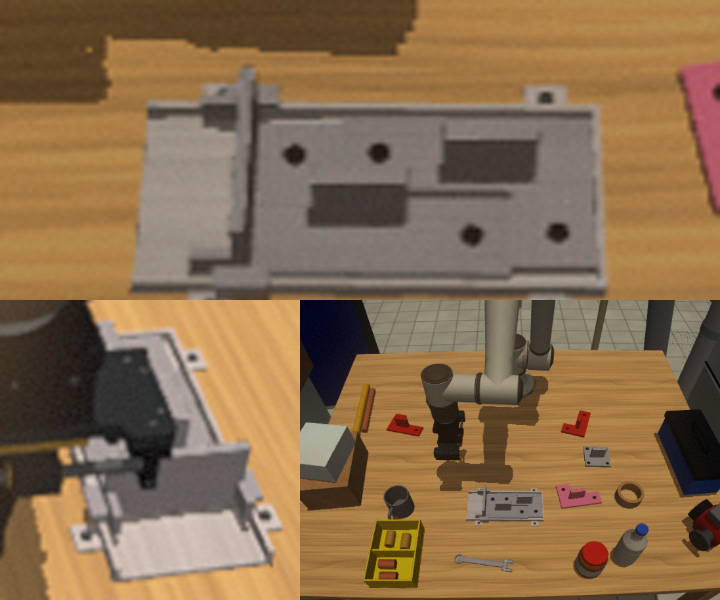

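The pack is nested and flat against the end wall, the stop is touching it, and the bystanders are where they were. Handing in.

```bash
python3 -c "
from station import r
print(r.finish_job())"
```

```text
the job is handed in; nothing more can be done
None
```

Both L feet lie flat and nested in the tray, tabs up, with the stop pushed tight against them. A sideways gap of about 3 mm remains between the plates. I handed the job in at about 23 s, with the square foot, tape roll and mug untouched, and no verdict came back.

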